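Hook the sugar jar out from under the shelf

ROBOT

A 6-joint arm with a two-finger parallel gripper is mounted at the origin on a cart in front of the work surface, level with it; the furniture and walls round the work are solid. World frame = base frame: x ahead of the robot, y to its left, z up, the work surface at z = 0. Lengths are in mm, angles in rad, forces in N, time in s.
With the tool pointing down it reaches from about 300 to 775 mm from the base axis. Payload 14.6 kg.
Tool frame: the origin (TCP) lies at the very end of the fingers, on their centre line; the grasp point (between the pads) lies 19 mm behind it; z points along the fingers, y is the line along which they close (so a half turn about z gives the same grasp; the last joint's range is limited). The gripper opens to 94 mm and grips with 3 to 60 N. Pads are 16 mm wide; open, the fingers measure 119 mm over their backs; the gripper's body (75 mm by 177 mm) begins 78 mm behind the grasp point.
Start: joints at [1.178, 0.3, 1.521, -0, 1.321, -0.067], TCP at [176.034, 521.058, 205.446] pointing down, gripper open.
Joint ranges: [-3.03, 3.03], [-0.79, 2.21], [0.23, 2.52], [-1.04, 4.18], [0, 3.07], [-2.55, 2.55]. Speed limits (rad/s): [2.22, 2.22, 2.57, 3.14, 3.14, 3.14].

INTERFACE

Orientations are given as [roll, pitch, yaw] about the fixed x, y, z axes, in that order (R = Rz(yaw) Ry(pitch) Rx(roll)).
In Python, from cell import manip, eyes, ticket gives the robot as it stands. The module is installed in compiled form; this text tells all that it offers.
- The arm moves only by the tool arm_command, never from a script. Its argument "plan" is a list of rows, each a list of 5 numbers: the opening, from -1 (shut) to 1 (fully open), then the shift along the tool's x, y, z in m, then the turn about the tool's z in rad. In form: [[jaw, dx, dy, dz, roll], ...]. A call has 1 to 20 rows; each row shifts and turns the commanded pose from where the row before left it, along the tool's axes as they then stand; what a row does not reach is not made up. A row lasts 1/8 s, in which the tool goes at most 62.5 mm and 10.7 degrees, less where a joint would pass 70% of its speed; a pose out of reach is approached as far as the arm can. A call is refused whole if a number of a shift passes 0.0625 or a number of a turn 0.188, either way. A call with a gripper value outside its range is refused whole. The fingers move at their own pace and stop on an object; "newtons" is the grip in N (left out, the last holds). Time passes only in rows, so rows that do not move let the fingers close. It gives the time, the measured TCP pose, the force, the opening and the grip force at its end, in the units of the state.
- manip.read_state(): the state, without advancing time (a new reading comes with each control period).
- eyes.camera(name): name is "side" or "top"; returns a dict with "img" (400x640x3 uint8, blue, green, red), "z_map" (400x640 float32, mm along the optical axis (not along the pixel's ray), 0 where there is no reading), "fx", "fy", "cx", "cy" (pixels), "dist" ([k1, k2, p1, p2, k3] as OpenCV has them; the pictures are not rectified), "eye" and "orientation" of the camera in the world. Camera axes: x right, y down, z forward; pixel columns grow to the right and rows downward; lengths in mm; the calibration is good to about 2 mm. A picture is of the moment at which its call begins.
- ticket.sign_off(): hands the job in; it is judged then, once.
The state is a dict: "clock": time; "joints": joint angles; "qd": joint speeds; "effort": joint torques, N m; "eef_pos": TCP position; "eef_rot": TCP orientation; "wrist_force": force on the tool from outside, world axes, zero at the start; "moment": the same for the moment, N m; "finger_gap": finger opening in mm; "finger_force": force on a finger pad.
Only numpy, scipy, OpenCV 4.12 (cv2) and the standard library are available. Lean on these libraries where they do the work, as an engineer would, in place of code of your own. Each camera call takes 0.05 s, during which the arm holds its last target. There are 200 camera calls.

TASK

Take the pull hook from the chopping board, reach it in under the low shelf, catch the sugar jar from behind and draw it out along the worktop, upright, until it comes snugly but gently up against the wooden stop block; let the hook touch the jar, never the hand. Leave the jar standing there, lay the hook back flat on the chopping board and let go, without disturbing the amber bottle, the pepper mill or the candle.

Things in the scene. Friction and masses are not known exactly. Their poses are not given: they have to be found in the camera images.
- rack: Fixed low wooden shelf bay. Origin on the worktop, at the inner face of the closed end, mid-width. Own +y runs out of the open end (robot's left), +x away from the robot. Roof over y 0-145 mm, underside 162 mm, top 174 mm; back wall at x=+100; front open but for a post 12x20 mm at x=-100, y=135. No floor. A cup (53 mm tall) and a small box are fixed on the roof, y up to 100.
- jar: Clear round sugar jar, red lid, 81 mm in diameter, 125 mm tall, 0.35 to 0.65 kg, loose on the worktop in the bay near its back wall; origin: centre of its underside, z up. Too wide and too far under the roof to take by hand. The free lane for the hook, at least 90 mm wide, is on its robot side. Hooked low, at about a third of its height, it slides upright.
- hook: Pull hook lying flat on the board, 0.16 kg. Origin: on the rod's axis, 10 mm above what it lies on, below the middle of the handle. Wooden handle, own x=-50 to +45 mm, 20 mm wide, z=-10 to +34: grip it by its upper half. Own +x runs along the 10 mm round rod to the corner at x=190; there a straight prong turns to own +y, leaning back, tip at x=178, y=68 (axis), all at z=0.
- board: Fixed wooden chopping board, 200 mm (own x) by 300 mm (own y), 21 mm thick; origin: centre of its underside.
- amber_bottle: Loose bystander: amber bottle, 58 mm in diameter, 207 mm tall, on the worktop behind the board; origin: centre of its underside. Leave alone.
- pepper_mill: Loose bystander: dark wooden pepper mill, 58 mm in diameter, 170 mm tall, on the worktop behind the board; origin: centre of its underside. Leave alone.
- pillar_candle: Loose bystander: pillar candle, 57 mm in diameter, 114 mm tall, on the worktop behind the board; origin: centre of its underside. Leave alone.
- track (a point): Point on the worktop below the track, at x=107, y=300 mm of the shelf. Track: fixed rail 14 mm wide and high, y=145 to 390. A stop block is clamped on it: 18 mm thick in y, x=+30 to +106, 2 to 44 mm above the worktop (its clamp behind, x over 98, to 50). Its face to the jar lies at y=300 to 345: not measured, find it by feel. It is rigid; pressing over 30 N is too much.

How it is judged (in metres and radians):
On the way:
1. the jar, drawn out from under the roof, is held against the stop block with more than 1 N (y of jar in the frame of rack between 0.25 and 0.32 m and x of jar in the frame of rack between 0.01 and 0.075 m and angle between jar's own z axis and vertical below 0.08 rad and contact force between jar and rack above 1 N), for 0.1 s.
At the end, for the whole second after the job is handed in: Jar at rest upright (within 0.08 rad) on the worktop in front of the stop, its centre 250 to 320 mm out along the shelf's y and 10 to 75 mm along its x; hook lying flat (within 0.15 rad) and at rest on the board, the middle of its handle over the board; nothing held (y of jar in the frame of rack between 0.25 and 0.32 m and x of jar in the frame of rack between 0.01 and 0.075 m and angle between jar's own z axis and vertical below 0.08 rad and linear speed of each of jar, hook below 0.01 m/s and height (world z) of jar below 0.01 m and z of hook in the frame of board between 0.022 and 0.04 m and x of hook in the frame of board between -0.1 and 0.1 m and y of hook in the frame of board between -0.15 and 0.15 m and angle between hook's own z axis and vertical below 0.15 rad); the robot touches nothing.
It fails at once if the jar tips by more than 0.3 rad (angle between jar's own z axis and vertical above 0.3 rad).
It fails at once if the hand touches the jar (contact force between jar and the fingers above 0.5 N or contact force between jar and the arm above 0.5 N).
It fails at once if the jar is pressed on the stop or shelf with more than 30 N (contact force between jar and rack above 30 N).
It fails at once if the amber bottle, pepper mill or candle is moved by more than 30 mm (distance of any of amber_bottle, pepper_mill, pillar_candle from where it was at the start of the episode above 0.03 m).
It also fails if it takes over 67 s, if anything falls off the work surface, if the arm or the gripper's body presses on something with over 40 N, if the wrist force passes 120 N, or if a joint passes its speed limit or range.

## Working session

There is one attempt and no reset: what is moved stays moved. The work goes in short steps, Python scripts to look and compute and a tool call to move; the robot and the scene stay as the last step left them, time stands still between calls to the robot, and variables do not carry over. Pictures are saved under pics/ and viewed, at most 10 in all, crops included, and the job is handed in when it is done.

Besides the shell and the picture viewer there is one more tool, called after ">>>" by a JSON object that holds its "fn" and its "kwargs". arm_command: Moves the arm, as the interface text tells. Its arguments: {"type":"object","properties":{"plan":{"type":"array"},"newtons":{"type":"number"}},"required":["plan"]}

```bash
mkdir -p pics
cat > h.py <<'E'
import numpy as np, cv2
from scipy.spatial.transform import Rotation as R
from cell import manip, eyes, ticket
def cam(n):
    c=eyes.camera(n); c['K']=np.array([[c['fx'],0,c['cx']],[0,c['fy'],c['cy']],[0,0,1.]]); c['d']=np.array(c['dist'],float)
    o=np.array(c['orientation'],float); c['R']=o if o.shape==(3,3) else R.from_euler('xyz',o).as_matrix(); c['e']=np.array(c['eye'],float); return c
def ray(c,uv):
    p=cv2.undistortPoints(np.array(uv,float).reshape(-1,1,2),c['K'],c['d']).reshape(-1,2)
    return np.c_[p,np.ones(len(p))]@c['R'].T
def onz(c,uv,z):
    r=ray(c,uv); return c['e']+r*((z-c['e'][2])/r[:,2])[:,None]
def depth(c,uv):
    r=ray(c,uv); return c['e']+r*np.array([c['z_map'][int(v),int(u)] for u,v in uv])[:,None]
def proj(c,P):
    rv=cv2.Rodrigues(c['R'].T)[0]; return cv2.projectPoints(np.array(P,float).reshape(-1,3),rv,-c['R'].T@c['e'],c['K'],c['d'])[0].reshape(-1,2)
def save(c,n,x0=0,y0=0,w=640,h=400,s=1.25):
    cv2.imwrite('pics/'+n,cv2.resize(c['img'][y0:y0+h,x0:x0+w],None,fx=s,fy=s,interpolation=cv2.INTER_CUBIC))
E
python3 - <<'E'
from h import *
import pickle
D={}
for n in('side','top'):
    c=cam(n); D[n]=c; save(c,n+'0.png'); print(n,c['e'],c['R'].round(3).tolist(),c['fx'],c['d'])
pickle.dump(D,open('d.pkl','wb'))
print(manip.read_state())
E
```

```text
side [389.94556795 878.90148497 577.60088246] [[-0.969, -0.138, 0.204], [-0.246, 0.505, -0.827], [0.011, -0.852, -0.524]] 369.29328335823044 [0.01421798 0.         0.         0.         0.        ]
top [-107.33713043  407.64941584 1432.70859272] [[-0.482, -0.755, 0.444], [-0.876, 0.423, -0.232], [-0.013, -0.501, -0.865]] 452.416396728432 [-0.13128797  0.          0.          0.          0.        ]
{'clock': 0.1, 'joints': array([ 1.17839856e+00,  3.00426013e-01,  1.52150428e+00, -1.05392706e-05,
        1.32070215e+00, -6.66342750e-02]), 'qd': array([ 0.00092555, -0.00111342, -0.00118101,  0.0001762 , -0.00102087,
       -0.00043863]), 'effort': array([-5.05024018e-04, -5.32645833e+01, -3.53282225e+01,  7.08885561e-02,
        2.35523534e-02, -9.07132085e-05]), 'eef_pos': array([175.95248717, 520.85197271, 204.94354827]), 'eef_rot': array([-3.14055449e+00, -5.90485548e-05,  2.81583174e+00]), 'wrist_force': array([-0.92167963,  1.19431705,  0.53622815]), 'moment': array([-0.00855669,  0.05827453,  0.01761597]), 'finger_force': 0.0, 'finger_gap': 94.09006808842972}
```

View pics/side0.png

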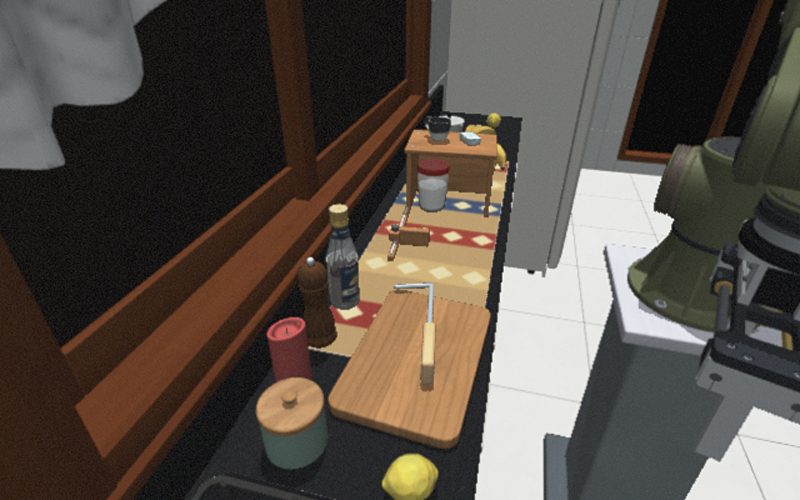

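View pics/top0.png

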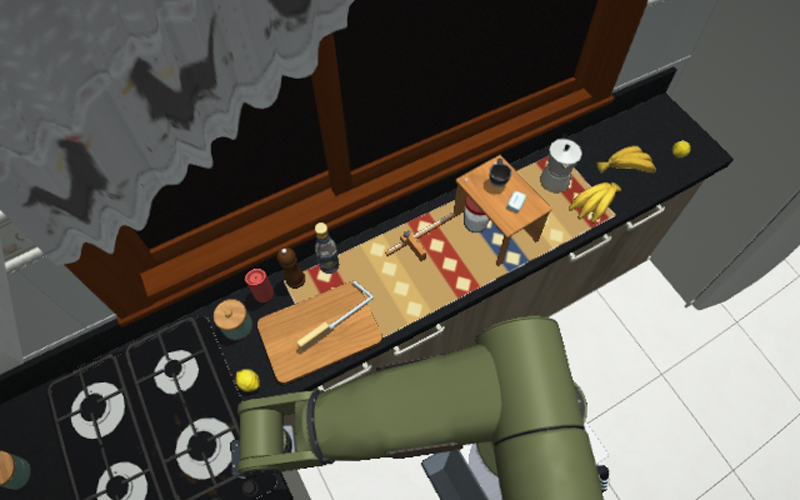

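The side view shows the hook on the board (handle about (428,355), corner (432,286), prong tip (397,288)). The shelf is at (450,145), the jar at (432,185), and the stop block at (410,236). In the top view the hook's handle is at (312,335), its corner at (357,283), the shelf at (503,195), and the block at (413,245). Next I'll enlarge these areas.

Run:
```python
from h import *
import pickle
D=pickle.load(open('d.pkl','rb'))
def crop(n,x,y,w,h,s):
    im=cv2.resize(D[n]['img'][y:y+h,x:x+w],None,fx=s,fy=s,interpolation=cv2.INTER_CUBIC)
    for i in range(0,w,20): cv2.putText(im,str(x+i),(i*s,8),0,.3,(0,255,255)); cv2.line(im,(i*s,0),(i*s,4),(0,255,255))
    for i in range(0,h,20): cv2.putText(im,str(y+i),(0,i*s+4),0,.3,(0,255,0))
    return im
cv2.imwrite('pics/a.png',np.hstack([crop('side',260,215,140,145,4)[:560],]))
a=crop('side',300,80,120,130,4); b=crop('top',200,215,110,95,4)
cv2.imwrite('pics/b.png',a)
cv2.imwrite('pics/c.png',np.vstack([np.pad(b,((0,0),(0,240),(0,0))),]))
t=crop('top',200,120,250,195,3); cv2.imwrite('pics/c.png',t)
```

```text
(no output)
```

View pics/a.png

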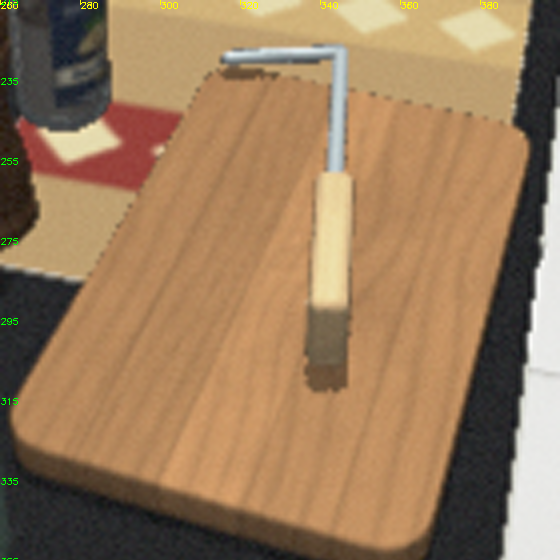

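View pics/b.png

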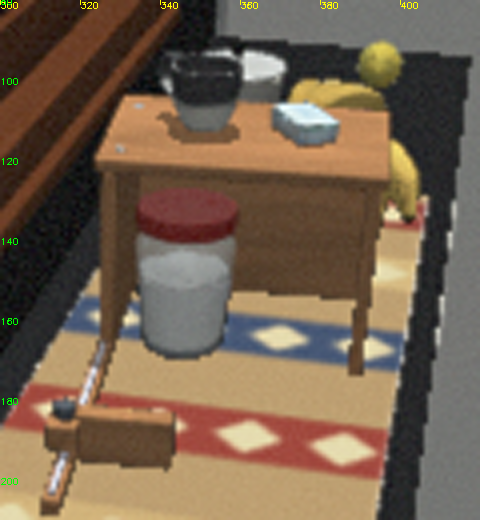

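View pics/c.png

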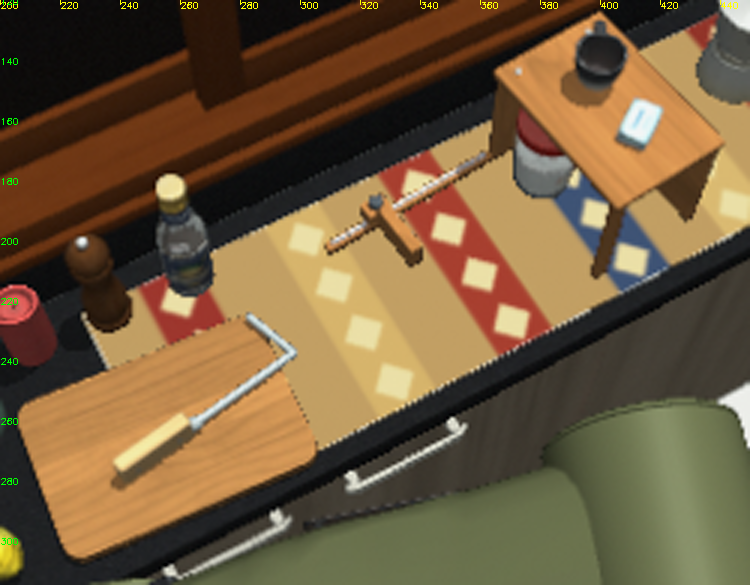

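Side crop: handle top (339–348, 258–292), hook corner (345,227), tip (316,229), roof front edge from (324,120) to (397,124), lid centre (346.7,131), post foot (389,173). Top crop: handle (239,275)–(263,260), hook corner (297.7,237), tip (283,226), and roof corners (399,124), (366,143), (406,189), (441,168). Now I'll triangulate.

```bash
cat >> h.py <<'E'
def tri(a,ua,b,ub):
    ra=ray(a,[ua])[0];rb=ray(b,[ub])[0]
    s=np.linalg.lstsq(np.c_[ra,-rb],b['e']-a['e'],rcond=None)[0]
    p=a['e']+ra*s[0];q=b['e']+rb*s[1]; return (p+q)/2,np.linalg.norm(p-q)
E
python3 - <<'E'
from h import *
import pickle
np.set_printoptions(precision=1,suppress=True)
D=pickle.load(open('d.pkl','rb')); s,t=D['side'],D['top']
for n,a,b in [('handle near',(341.8,291.5),(239,275)),('handle far',(343.5,257.7),(263,259.7)),('corner',(344.8,227.3),(297.5,237)),('tip',(315.8,229),(283.2,225.8)),
 ('roof L front(+x)',(324.2,119.5),(365.5,143)),('roof R front',(397,123),(405.5,188.7)),('roof back +x',(331,104),(399,124)),('roof back -x',(397,108),(440.5,167.5)),('post foot',(388.5,173),(399,212)),
 ('block tl',(319.7,181.5),(322.5,188)),('block tr',(343.3,183),(336.5,207))]:
    print(n,*tri(s,a,t,b),depth(s,[a]),depth(t,[b]))
def pts(c,x0,x1,y0,y1):
    v,u=np.mgrid[y0:y1,x0:x1]; uv=np.c_[u.ravel(),v.ravel()].astype(float); P=depth(c,uv); k=c['z_map'][v.ravel(),u.ravel()]>0
    return P[k],c['img'][v.ravel(),u.ravel()][k].astype(int)
# lid
for c,b in((s,(325,370,120,175)),(t,(365,405,145,190))):
    P,C=pts(c,*b); m=(C[:,2]>90)&(C[:,1]<50); L=P[m&(P[:,2]>100)&(P[:,2]<150)]; print('lid',len(L),L.min(0),L.max(0)); 
    print(' lid z',np.percentile(L[:,2],[50,90,99]))
# handle top & roof & board via top depth
P,C=pts(t,230,275,250,285); H=P[(P[:,2]>57)&(P[:,2]<75)]; r=cv2.minAreaRect(H[:,:2].astype(np.float32)); print('handle t',r,np.median(H[:,2]))
P,C=pts(s,330,355,250,300); H=P[(P[:,2]>57)&(P[:,2]<75)]; r=cv2.minAreaRect(H[:,:2].astype(np.float32)); print('handle s',r,np.median(H[:,2]))
P,C=pts(t,360,445,120,195); H=P[(P[:,2]>168)&(P[:,2]<182)]; print('roof t',cv2.minAreaRect(H[:,:2].astype(np.float32)),np.median(H[:,2]))
P,C=pts(s,320,400,100,130); H=P[(P[:,2]>168)&(P[:,2]<182)]; print('roof s',cv2.minAreaRect(H[:,:2].astype(np.float32)),np.median(H[:,2]))
P,C=pts(t,200,310,225,310); H=P[(P[:,2]>15)&(P[:,2]<27)]; print('board t',cv2.minAreaRect(H[:,:2].astype(np.float32)),np.median(H[:,2]))
P,C=pts(t,315,345,180,212); H=P[(P[:,2]>36)&(P[:,2]<48)]; print('block t',cv2.minAreaRect(H[:,:2].astype(np.float32)),H.min(0),H.max(0),np.median(H[:,2]))
E
```

```text
handle near [472.8 390.6  59.5] 0.5661304858776081 [[472.2 392.5  61.3]] [[472.3 390.6  61.2]]
handle far [486.3 298.5  58.8] 4.607770913967772 [[493.3 268.9  33.8]] [[490.7 297.7  42.9]]
corner [513.1 157.   32.2] 0.47269076808264976 [[512.  162.7  36.4]] [[512.7 157.3  33.9]]
tip [579.1 179.5  29. ] 3.5714660006162084 [[579.4 184.   33.5]] [[574.6 180.7  34.2]]
roof L front(+x) [ 655.6 -192.9  170.5] 0.9179899843163902 [[ 654.1 -188.5  172. ]] [[ 651.3 -189.2  178.5]]
roof R front [ 431.4 -205.3  177.2] 1.3509071107693726 [[ 432.5 -218.1  172.8]] [[ 432.3 -206.9  173.3]]
roof back +x [ 669.1 -343.5  171.6] 0.3356015899965391 [[ 667.9 -339.1  173. ]] [[ 667.7 -342.   174.1]]
roof back -x [ 443.9 -359.6  172.9] 0.4426764161010508 [[ 467.  -884.9    1.4]] [[ 443.2 -359.   173.7]]
post foot [ 438.7 -215.8   -1.1] 3.2467132232823888 [[ 439.7 -207.6    4.1]] [[ 435.  -212.9    4.1]]
block tl [623.5  -4.8  58.9] 9.29260349324822 [[625.3 -27.2  43.2]] [[638.3 -11.1  41.1]]
block tr [547.  -13.4  53.6] 13.179290815409756 [[556.9 -35.8  43.9]] [[560.  -25.   10.6]]
lid 30 [ 550.9 -223.5  116
[... 222 characters left out ...]
9.702707290649414) 64.07259154882865
handle s ((479.9597473144531, 349.0718078613281), (19.862239837646484, 95.3628158569336), 9.718961715698242) 64.87572017112211
roof t ((591.5166015625, -272.2279052734375), (315.6839599609375, 163.57525634765625), 4.921379089355469) 174.2893214360838
roof s ((550.5908813476562, -270.468994140625), (227.4272003173828, 162.9872283935547), 4.98867654800415) 174.610070144636
board t ((522.661865234375, 331.71484375), (338.3224792480469, 278.41839599609375), 76.97764587402344) 20.64312191280078
block t ((600.1373901367188, -19.693086624145508), (91.68669128417969, 33.986881256103516), 2.716902017593384) [554.8 -38.2  36. ] [645.7  -1.5  47.7] 42.83683961462543
```

>>> {"fn": "arm_command", "kwargs": {"plan": [[1,0,0,0,0.179],[1,0,0,0,0.179],[1,0,0,0,0.179],[1,0,0,0,0.179],[1,0,0,0,0.179],[1,0,0,0,0.179],[1,-0.028,0.0337,0.01,0],[1,-0.028,0.0337,0.01,0],[1,-0.028,0.0337,0.01,0],[1,-0.028,0.0337,0.01,0],[1,-0.028,0.0337,0.01,0],[1,-0.028,0.0337,0.01,0],[1,-0.028,0.0337,0.01,0],[1,-0.028,0.0337,0.01,0],[1,0,0,0,0],[1,0,0,0,0]]}}

```text
clock: 2.1
eef_pos: [479.4, 346.4, 125.3]
eef_rot: [-3.141, 0.0, 1.742]
wrist_force: [-0.3, -0.0, -0.0]
finger_gap: 93.9
finger_force: 0.0
```

Run:
```python
from h import *
import pickle
from scipy.optimize import least_squares
np.set_printoptions(precision=1,suppress=True)
D=pickle.load(open('d.pkl','rb')); s,t=D['side'],D['top']
def pts(c,x0,x1,y0,y1):
    v,u=np.mgrid[y0:y1,x0:x1]; uv=np.c_[u.ravel(),v.ravel()].astype(float); P=depth(c,uv); k=c['z_map'][v.ravel(),u.ravel()]>0
    return P[k],c['img'][v.ravel(),u.ravel()][k].astype(int)
def circ(P,r,x0):
    f=least_squares(lambda q:np.hypot(P[:,0]-q[0],P[:,1]-q[1])-r,x0,loss='soft_l1',f_scale=2); return f.x,np.median(abs(f.fun))
P,C=pts(s,325,370,120,175); 
for lo,hi in((20,90),(105,120)):
    Q=P[(P[:,2]>lo)&(P[:,2]<hi)&(P[:,0]>535)&(P[:,0]<640)&(P[:,1]>-260)&(P[:,1]<-150)]; print('jar',len(Q),*circ(Q,40.5,(587,-228)))
for n,b,r,z in(('bottle',(255,290,200,250),29,(15,110)),('mill',(238,270,225,282),29,(15,60)),('candle',(212,250,250,310),28.5,(15,100))):
    P,C=pts(s,*b); Q=P[(P[:,2]>z[0])&(P[:,2]<z[1])&(P[:,0]>560)&(P[:,0]<760)&(P[:,1]>130)&(P[:,1]<480)]; print(n,len(Q),Q.mean(0),*circ(Q,r,Q[:,:2].mean(0)-[0,20]))
# rack corners -> yaw, block
P,C=pts(s,318,346,178,200); Q=P[(P[:,2]>6)&(P[:,2]<40)&(P[:,0]>555)&(P[:,0]<615)&(P[:,1]>-60)&(P[:,1]<20)]; print('block +y face',len(Q),np.median(Q,0),np.polyfit(Q[:,0],Q[:,1],1))
st=manip.read_state(); print(st['eef_pos'],st['eef_rot'],st['joints'],st['clock'])
```

```text
jar 434 [ 590.  -231.9] 1.5008944440478764
jar 98 [ 590.2 -230.3] 1.2772905336767941
bottle 998 [669.1 242.5  67.4] [673.7 214.6] 1.0373592450263533
mill 593 [681.  314.2  38.2] [683.5 314.8] 2.816018969265503
candle 1429 [685.5 415.   63.9] [684.9 416.5] 1.75410632968644
block +y face 213 [583.6 -18.8  23.8] [  0.1 -90.1]
[479.4 346.4 125.3] [-3.1  0.   1.7] [0.6 0.5 1.5 0.  1.2 0.4] 2.1
```

>>> {"fn": "arm_command", "kwargs": {"plan": [[1,0,0,0.023,0],[1,0,0,0.023,0],[1,0,0,0.023,0],[1,0,0,0.0225,0],[1,0,0,0,0],[-1,0,0,0,0],[-1,0,0,0,0],[-1,0,0,0,0],[-1,0,0,0,0],[-1,0,0,0,0],[-1,0,0,0,0]], "newtons": 60}}

```text
clock: 3.48
eef_pos: [479.8, 346.2, 33.9]
eef_rot: [-3.141, 0.0, 1.742]
wrist_force: [-0.5, 0.3, 0.7]
finger_gap: 37.3
finger_force: 0.0
```

>>> {"fn": "arm_command", "kwargs": {"plan": [[-1,0,0,0,0],[-1,0,0,0,0],[-1,0,0,0,0],[-1,0,0,0,0]]}}

```text
clock: 3.98
eef_pos: [479.8, 346.2, 33.9]
eef_rot: [3.142, -0.0, 1.742]
wrist_force: [0.1, 0.7, 0.3]
finger_gap: 19.6
finger_force: 60.0
```

>>> {"fn": "arm_command", "kwargs": {"plan": [[-1,0,0,-0.01,0],[-1,0,0,-0.02,0],[-1,0,0,-0.02,0],[-1,0,0,0,0.043],[-1,0,0,0,0.043],[-1,0,0,0,0]]}}

```text
clock: 4.72
eef_pos: [479.8, 346.2, 84.5]
eef_rot: [3.141, -0.0, 1.656]
wrist_force: [0.3, -0.2, -2.0]
finger_gap: 19.7
finger_force: 60.0
```

Run:
```python
from h import *
s=cam('side');t=cam('top')
def crop(c,x,y,w,h,k):
    im=cv2.resize(c['img'][y:y+h,x:x+w],None,fx=k,fy=k,interpolation=cv2.INTER_CUBIC)
    for i in range(0,w,20): cv2.putText(im,str(x+i),(i*k,8),0,.3,(0,255,255)); cv2.line(im,(i*k,0),(i*k,4),(0,255,255))
    for i in range(0,h,20): cv2.putText(im,str(y+i),(0,i*k+4),0,.3,(0,255,0))
    return im
a=crop(s,290,200,100,110,4);b=crop(t,220,200,90,110,4)
cv2.imwrite('pics/d.png',np.hstack([a,b]))
st=manip.read_state();x,y,z=st['eef_pos'];print(st['eef_pos'],st['eef_rot'],st['wrist_force'],st['moment'])
yaw=st['eef_rot'][2]+np.pi
u=np.array([np.cos(yaw),np.sin(yaw)]);v=np.array([-u[1],u[0]])
for ox,oy in((190,0),(178,68),(60,0)):
    p=np.r_[np.array([x,y])+u*ox+v*oy,z-3];print(p.round(1),proj(s,p)[0].round(1),proj(t,p)[0].round(1))
```

```text
[479.83002798 346.19626994  84.23580236] [ 3.14148649e+00 -5.61533961e-05  1.65676895e+00] [-0.13680912 -0.23147871 -1.91103818] [-0.0568153   0.07266064  0.02784452]
[496.1 156.9  81.2] [352.6 211.8] [299.2 234.7]
[562.9 174.7  81.2] [323.6 211.7] [285.3 221.4]
[485.  286.4  81.2] [346.6 246.5] [265.5 255. ]
```

View pics/d.png

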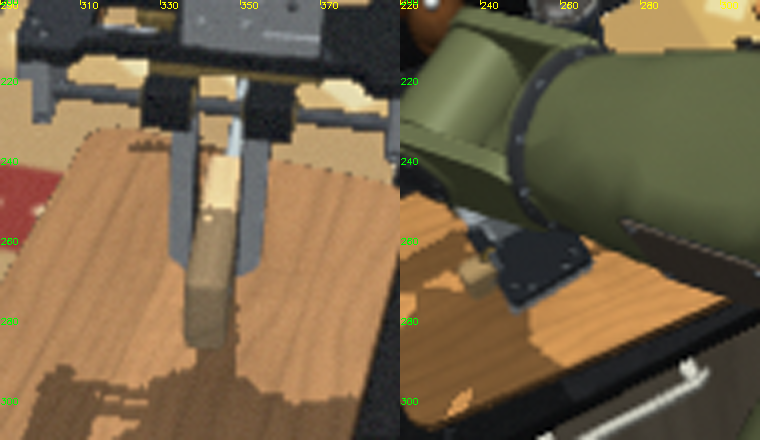

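The side view shows the handle in the grip, with the rod at about (350,221) within 1 px of the predicted line. The top view is covered by the arm. The hook is seated as assumed, so I'll go to the lane mouth.

>>> {"fn": "arm_command", "kwargs": {"plan": [[-1,-0.02,-0.0064,0,0],[-1,-0.036,-0.0064,0,0],[-1,-0.036,-0.0064,0,0],[-1,-0.036,-0.0064,0,0],[-1,-0.036,-0.0064,0,0],[-1,-0.036,-0.0064,0,0],[-1,-0.036,-0.0064,0,0],[-1,-0.036,-0.0064,0,0],[-1,-0.036,-0.0064,0,0],[-1,-0.036,-0.0064,0,0],[-1,0,0,0.013,0],[-1,0,0,0.013,0],[-1,0,0,0.013,0],[-1,0,0,0,0]]}}

```text
clock: 6.58
eef_pos: [444.6, -1.3, 43.8]
eef_rot: [-3.139, -0.0, 1.657]
wrist_force: [-0.6, 0.8, -1.7]
finger_gap: 19.8
finger_force: 60.0
```

```bash
cat >> h.py <<'E'
O=np.array([553.2,-339.5]);PS=0.0855
def rack(p):
    d=np.array(p)[:2]-O;c,s=np.cos(PS),np.sin(PS);return np.array([c*d[0]+s*d[1],-s*d[0]+c*d[1]])
E
python3 - <<'E'
from h import *
s=cam('side');t=cam('top');st=manip.read_state();x,y,z=st['eef_pos'];print(rack((x,y)),z,st['eef_rot'])
yaw=st['eef_rot'][2]+np.pi
u=np.array([np.cos(yaw),np.sin(yaw)]);v=np.array([-u[1],u[0]])
for ox,oy in((190,0),(178,68),(60,0)):
    p=np.r_[np.array([x,y])+u*ox+v*oy,z-3];print(p.round(1),proj(s,p)[0].round(1),proj(t,p)[0].round(1))
def crop(c,x,y,w,h,k):
    im=cv2.resize(c['img'][y:y+h,x:x+w],None,fx=k,fy=k,interpolation=cv2.INTER_CUBIC)
    for i in range(0,w,20): cv2.putText(im,str(x+i),(i*k,8),0,.3,(0,255,255)); cv2.line(im,(i*k,0),(i*k,4),(0,255,255))
    for i in range(0,h,20): cv2.putText(im,str(y+i),(0,i*k+4),0,.3,(0,255,0))
    return im
cv2.imwrite('pics/e.png',np.hstack([crop(s,300,100,110,140,3),crop(t,310,120,140,140,3)]))
E
```

```text
[-78.63273442 345.87693526] 44.900609873450264 [-3.14129677e+00 -6.97419732e-05  1.65655632e+00]
[ 461.6 -190.9   41.9] [382.3 164.1] [391.2 203.8]
[ 528.3 -173.1   41.9] [360.7 164. ] [376.8 191.8]
[450.5 -61.4  41.9] [381.  184.2] [361.8 222.2]
```

View pics/e.png

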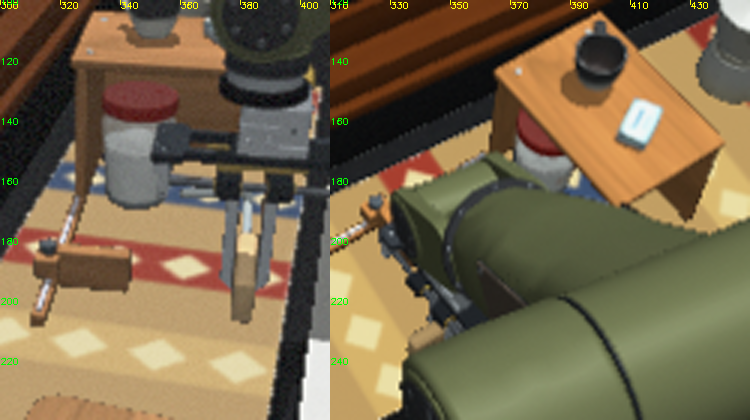

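The side view shows the rod at (382,168), as predicted. The jar (347,150) is untouched and the stop block is at (330,188). I'll enter the lane carefully.

>>> {"fn": "arm_command", "kwargs": {"plan": [[-1,-0.0125,0,0,0],[-1,-0.0125,0,0,0],[-1,-0.0125,0,0,0],[-1,-0.0125,0,0,0],[-1,-0.0125,0,0,0],[-1,0,0,0,0]]}}

```text
clock: 7.42
eef_pos: [450.6, -65.1, 44.9]
eef_rot: [-3.142, -0.0, 1.654]
wrist_force: [-0.0, 0.2, -2.0]
finger_gap: 19.6
finger_force: 60.0
```

>>> {"fn": "arm_command", "kwargs": {"plan": [[-1,-0.0125,0,0,0],[-1,-0.0125,0,0,0],[-1,-0.0125,0,0,0],[-1,-0.0125,0,0,0],[-1,-0.011,0,0,0],[-1,0,0,0,0]]}}

```text
clock: 8.18
eef_pos: [455.7, -125.7, 44.9]
eef_rot: [-3.142, -0.0, 1.655]
wrist_force: [0.3, 0.2, -1.3]
finger_gap: 19.7
finger_force: 60.0
```

>>> {"fn": "arm_command", "kwargs": {"plan": [[-1,0,0.012,0,0],[-1,0,0.012,0,0],[-1,0,0.012,0,0],[-1,0,0.012,0,0],[-1,0,0.012,0,0],[-1,0,0.012,0,0],[-1,0,0,0,0]]}}

```text
clock: 9.05
eef_pos: [528.1, -118.8, 44.8]
eef_rot: [3.142, 0.0, 1.656]
wrist_force: [-0.9, 0.2, -1.5]
finger_gap: 19.7
finger_force: 60.0
```

>>> {"fn": "arm_command", "kwargs": {"plan": [[-1,0.005,0,0,0],[-1,0.005,0,0,0],[-1,0.003,0,0,0],[-1,0.003,0,0,0],[-1,0.003,0,0,0],[-1,0.003,0,0,0],[-1,0.003,0,0,0],[-1,0.003,0,0,0],[-1,0.003,0,0,0]]}}

```text
clock: 10.18
eef_pos: [524.9, -88.0, 45.0]
eef_rot: [3.141, 0.0, 1.656]
wrist_force: [0.1, -4.2, -1.7]
finger_gap: 20.0
finger_force: 60.0
```

>>> {"fn": "arm_command", "kwargs": {"plan": [[-1,0.004,0,0,0],[-1,0.005,0,0,0],[-1,0.005,0,0,0],[-1,0.005,0,0,0],[-1,0.005,0,0,0],[-1,0.005,0,0,0],[-1,0.005,0,0,0]]}}

```text
clock: 11.05
eef_pos: [521.8, -53.9, 44.9]
eef_rot: [-3.141, 0.0, 1.656]
wrist_force: [0.2, -4.5, -2.2]
finger_gap: 19.6
finger_force: 60.0
```

```bash
cat >> h.py <<'E'
from scipy.optimize import least_squares
def jar():
    s=cam('side'); v,u=np.mgrid[120:260,280:390]; uv=np.c_[u.ravel(),v.ravel()].astype(float); P=depth(s,uv); C=s['img'][v.ravel(),u.ravel()].astype(int)
    m=(C[:,2]>75)&(C[:,1]<55)&(C[:,2]>2*C[:,1])&(P[:,2]>98)&(P[:,2]<135)&(P[:,0]>520)&(P[:,0]<660); Q=P[m]
    side=Q[Q[:,2]<121]
    f=least_squares(lambda q:np.hypot(side[:,0]-q[0],side[:,1]-q[1])-40.5,side[:,:2].mean(0)-[0,30],loss='soft_l1',f_scale=2)
    print('jar',len(Q),f.x.round(1),rack(f.x).round(1),'topz',np.percentile(Q[:,2],[90,98]).round(1),np.median(abs(f.fun)).round(2)); return s
E
python3 - <<'E'
from h import *
s=jar(); st=manip.read_state(); print(rack(st['eef_pos']),st['wrist_force'],st['moment']); save(s,'f.png',280,100,120,140,4)
E
```

```text
jar 11 [ 577.  -188.5] [ 36.7 148.4] topz [115.8 117.2] 0.54
[ -6.84954949 287.74050389] [ 0.20563336 -3.42795089 -1.67781272] [-0.79429224 -0.08610472 -0.14630549]
```

View pics/f.png

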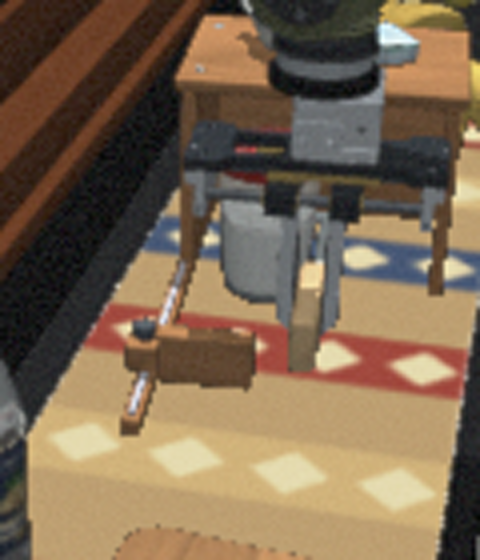

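The jar (about (345,160)) stands upright and has slid to y≈150 with about 4 N of pull. The hand is clear of the block.

>>> {"fn": "arm_command", "kwargs": {"plan": [[-1,0.006,0,0,0],[-1,0.007,0,0,0],[-1,0.007,0,0,0],[-1,0.007,0,0,0],[-1,0.007,0,0,0],[-1,0.007,0,0,0],[-1,0.007,0,0,0],[-1,0.007,0,0,0],[-1,0.007,0,0,0],[-1,0.007,0,0,0],[-1,0.007,0,0,0],[-1,0.005,0,0,0],[-1,0.004,0,0,0]]}}

```text
clock: 12.72
eef_pos: [514.7, 30.9, 44.9]
eef_rot: [-3.141, 0.0, 1.656]
wrist_force: [-0.4, -3.5, -2.2]
finger_gap: 19.5
finger_force: 60.0
```

Run:
```python
from h import *
s=jar(); st=manip.read_state(); print(st['clock'],rack(st['eef_pos']),st['wrist_force'],st['moment'])
```

```text
jar 2 [ 579.2 -104.3] [ 45.9 232.1] topz [113.9 114. ] 0.0
12.775 [ -6.74806194 372.5941513 ] [-0.81970974 -3.66641027 -2.08583107] [-0.71508747  0.06505541 -0.2111846 ]
```

>>> {"fn": "arm_command", "kwargs": {"plan": [[-1,0.002,0,0,0],[-1,0.002,0,0,0],[-1,0.002,0,0,0],[-1,0.002,0,0,0],[-1,0.002,0,0,0]]}}

```text
clock: 13.4
eef_pos: [513.9, 40.6, 44.9]
eef_rot: [3.142, 0.0, 1.656]
wrist_force: [0.2, -4.6, -1.2]
finger_gap: 19.7
finger_force: 60.0
```

>>> {"fn": "arm_command", "kwargs": {"plan": [[-1,0.001,0,0,0],[-1,0.001,0,0,0],[-1,0.001,0,0,0]]}}

```text
clock: 13.78
eef_pos: [513.7, 43.5, 44.9]
eef_rot: [3.142, 0.0, 1.656]
wrist_force: [-0.3, -3.7, -0.7]
finger_gap: 19.8
finger_force: 60.0
```

>>> {"fn": "arm_command", "kwargs": {"plan": [[-1,0.001,0,0,0],[-1,0.001,0,0,0],[-1,0.001,0,0,0]]}}

```text
clock: 14.15
eef_pos: [513.4, 46.5, 44.9]
eef_rot: [3.142, -0.0, 1.656]
wrist_force: [0.7, -4.3, -1.2]
finger_gap: 19.8
finger_force: 60.0
```

Sliding force is steady at about 4 N, so I'll keep creeping.

>>> {"fn": "arm_command", "kwargs": {"plan": [[-1,0.001,0,0,0],[-1,0.001,0,0,0],[-1,0.001,0,0,0]]}}

```text
clock: 14.52
eef_pos: [513.1, 49.5, 45.0]
eef_rot: [3.142, 0.0, 1.656]
wrist_force: [0.1, -3.8, -1.5]
finger_gap: 19.6
finger_force: 60.0
```

>>> {"fn": "arm_command", "kwargs": {"plan": [[-1,0.001,0,0,0],[-1,0.001,0,0,0]]}}

```text
clock: 14.78
eef_pos: [513.0, 51.5, 44.9]
eef_rot: [3.142, 0.0, 1.656]
wrist_force: [-0.2, -4.4, -1.9]
finger_gap: 19.5
finger_force: 60.0
```

Run:
```python
from h import *
s=jar(); st=manip.read_state(); print(st['clock'],rack(st['eef_pos']),st['wrist_force'],st['moment'])
```

```text
jar 3 [586.1 -81.5] [ 54.8 254.3] topz [112.3 112.4] 0.2
14.825 [ -6.71674404 393.11882144] [-0.07183133 -4.01188646 -0.79704209] [-0.88180747 -0.0605407  -0.17462738]
```

>>> {"fn": "arm_command", "kwargs": {"plan": [[-1,0.001,0,0,0],[-1,0.001,0,0,0]]}}

```text
clock: 15.08
eef_pos: [512.8, 53.5, 44.9]
eef_rot: [3.142, 0.0, 1.656]
wrist_force: [0.2, -4.3, -1.4]
finger_gap: 19.7
finger_force: 60.0
```

>>> {"fn": "arm_command", "kwargs": {"plan": [[-1,0.001,0,0,0],[-1,0.001,0,0,0]]}}

```text
clock: 15.32
eef_pos: [512.6, 55.5, 45.0]
eef_rot: [-3.142, 0.0, 1.656]
wrist_force: [-0.5, -3.8, -1.5]
finger_gap: 19.8
finger_force: 60.0
```

>>> {"fn": "arm_command", "kwargs": {"plan": [[-1,0.001,0,0,0],[-1,0.001,0,0,0]]}}

```text
clock: 15.58
eef_pos: [512.5, 57.5, 45.0]
eef_rot: [3.142, 0.0, 1.656]
wrist_force: [0.1, -4.6, -1.6]
finger_gap: 19.8
finger_force: 60.0
```

>>> {"fn": "arm_command", "kwargs": {"plan": [[-1,0.001,0,0,0],[-1,0.001,0,0,0]]}}

```text
clock: 15.82
eef_pos: [512.3, 59.5, 44.9]
eef_rot: [-3.142, 0.0, 1.656]
wrist_force: [0.1, -3.7, -1.3]
finger_gap: 19.4
finger_force: 60.0
```

>>> {"fn": "arm_command", "kwargs": {"plan": [[-1,0.001,0,0,0],[-1,0.001,0,0,0]]}}

```text
clock: 16.08
eef_pos: [512.2, 61.2, 45.0]
eef_rot: [3.141, 0.0, 1.656]
wrist_force: [0.4, -9.5, -1.6]
finger_gap: 19.3
finger_force: 60.0
```

Contact: the force rose to 9.5 N, so about 5 N on the stop. I'll hold briefly and verify.

>>> {"fn": "arm_command", "kwargs": {"plan": [[-1,0,0,0,0],[-1,0,0,0,0],[-1,0,0,0,0]]}}

```text
clock: 16.45
eef_pos: [512.1, 61.1, 44.9]
eef_rot: [-3.142, 0.0, 1.656]
wrist_force: [0.8, -6.4, -1.9]
finger_gap: 19.9
finger_force: 60.0
```

Run:
```python
from h import *
s=jar(); st=manip.read_state(); print(st['clock'],rack(st['eef_pos']),st['wrist_force'],st['moment']); save(s,'g.png',270,110,130,150,4)
```

```text
h.py:30: RuntimeWarning: Mean of empty slice.
  f=least_squares(lambda q:np.hypot(side[:,0]-q[0],side[:,1]-q[1])-40.5,side[:,:2].mean(0)-[0,30],loss='soft_l1',f_scale=2)
  ret = um.true_divide(
Traceback (most recent call last):
  File "h.py", line 30, in jar
    f=least_squares(lambda q:np.hypot(side[:,0]-q[0],side[:,1]-q[1])-40.5,side[:,:2].mean(0)-[0,30],loss='soft_l1',f_scale=2)
ValueError: Initial guess is outside of provided bounds
```

>>> {"fn": "arm_command", "kwargs": {"plan": [[-1,0.001,0,0,0],[-1,0,0,0,0],[-1,0,0,0,0]]}}

```text
clock: 16.88
eef_pos: [512.2, 61.6, 44.9]
eef_rot: [3.141, 0.001, 1.655]
wrist_force: [1.0, -10.5, -1.9]
finger_gap: 19.8
finger_force: 60.1
```

Run:
```python
from h import *
s=cam('side'); st=manip.read_state(); print(st['clock'],rack(st['eef_pos']),st['wrist_force'],st['moment']); save(s,'g.png',270,110,130,150,4)
```

```text
16.925 [ -6.61940059 403.15247738] [  2.46829968 -11.67596835  -1.60434353] [-2.23101555 -0.23838328 -0.41739333]
```

View pics/g.png

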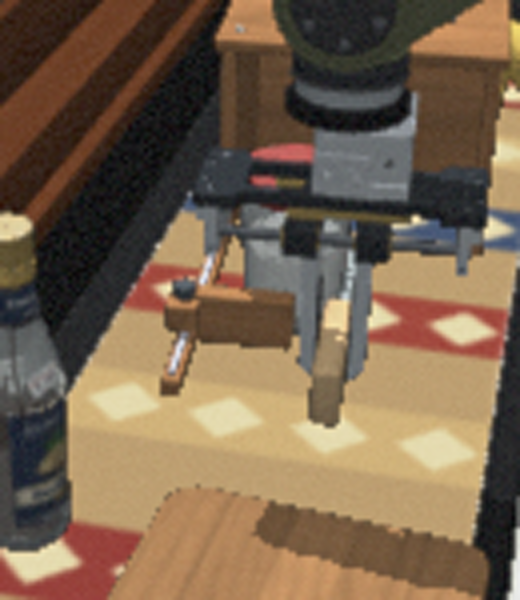

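The jar (about (338,168)) is standing against the stop block (330,189) with about 11 N of pull held. Now I'll back off, sidestep and look.

>>> {"fn": "arm_command", "kwargs": {"plan": [[-1,-0.002,0,0,0],[-1,-0.004,0,0,0],[-1,-0.006,0,0,0],[-1,-0.007,0,0,0],[-1,0,0,0,0],[-1,0,-0.01,0,0],[-1,0,-0.015,0,0],[-1,0,-0.015,0,0],[-1,0,-0.015,0,0],[-1,0,-0.015,0,0],[-1,0,-0.015,0,0],[-1,0,0,0,0]]}}

```text
clock: 18.42
eef_pos: [428.3, 36.3, 45.1]
eef_rot: [3.141, 0.0, 1.656]
wrist_force: [0.6, 0.5, -1.6]
finger_gap: 19.7
finger_force: 60.0
```

Run:
```python
from h import *
st=manip.read_state(); print(st['clock'],st['eef_pos'],rack(st['eef_pos']),st['wrist_force'],st['moment'])
s=jar()
```

```text
18.425 [428.27114786  36.34919935  45.13278731] [-92.37653143 385.14466787] [ 0.60459068  0.49459385 -1.56888871] [-0.05880549  0.02136872  0.02889115]
jar 93 [566.2 -75.2] [ 35.5 262.2] topz [123.1 124.5] 0.89
```

>>> {"fn": "arm_command", "kwargs": {"plan": [[-1,0,0,-0.01,0],[-1,0,0,-0.015,0],[-1,0,0,-0.015,0],[-1,0.02,0,0,0],[-1,0.032,0,0,0],[-1,0.032,0,0,0],[-1,0.032,0,0,0],[-1,0.032,0,0,0],[-1,0.032,0.0156,0,0],[-1,0.032,0.0156,0,0],[-1,0.032,0.0156,0,0],[-1,0.032,0.0156,0,0],[-1,0.028,0.0156,0,0],[-1,0,0,0,-0.043],[-1,0,0,0,-0.043],[-1,0,0,0,0]]}}

```text
clock: 20.48
eef_pos: [481.0, 345.9, 85.8]
eef_rot: [3.141, -0.0, 1.742]
wrist_force: [0.4, 0.5, -1.5]
finger_gap: 19.6
finger_force: 60.0
```

>>> {"fn": "arm_command", "kwargs": {"plan": [[-1,0,0,0.015,0],[-1,0,0,0.015,0],[-1,0,0,0.012,0],[-1,0,0,0.005,0],[-1,0,0,0.003,0],[-1,0,0,0.001,0],[-1,0,0,0,0]]}}

```text
clock: 21.35
eef_pos: [481.0, 345.9, 34.2]
eef_rot: [3.141, -0.0, 1.742]
wrist_force: [-0.6, -0.3, -1.8]
finger_gap: 19.8
finger_force: 60.0
```

>>> {"fn": "arm_command", "kwargs": {"plan": [[-1,0,0,0.0006,0],[-1,0,0,0,0],[-0.5,0,0,0,0],[-0.4,0,0,0,0],[-0.2,0,0,0,0],[0,0,0,0,0],[0,0,0,0,0],[0,0,0,0,0]]}}

```text
clock: 22.35
eef_pos: [480.9, 345.8, 33.3]
eef_rot: [3.142, -0.0, 1.742]
wrist_force: [-0.9, 0.4, -0.4]
finger_gap: 47.1
finger_force: 0.0
```

>>> {"fn": "arm_command", "kwargs": {"plan": [[0,0,0,-0.01,0],[0,0,0,-0.02,0],[0,0,0,-0.03,0],[0,0,0,-0.04,0],[0,0,0,-0.04,0],[0,0,0,-0.04,0],[0,0,0,0,0]]}}

```text
clock: 23.22
eef_pos: [481.7, 346.4, 217.3]
eef_rot: [3.136, -0.002, 1.742]
wrist_force: [0.3, -0.0, -0.5]
finger_gap: 47.0
finger_force: 0.0
```

Run:
```python
from h import *
np.set_printoptions(precision=1,suppress=True)
st=manip.read_state(); print(st['clock'],st['eef_pos'],st['wrist_force'],st['finger_gap'])
s=jar(); save(s,'k.png',190,90,230,270,2.2)
v,u=np.mgrid[245:300,325:360]; P=depth(s,np.c_[u.ravel(),v.ravel()].astype(float)); H=P[(P[:,2]>57)&(P[:,2]<72)]
print(cv2.minAreaRect(H[:,:2].astype(np.float32)),np.median(H[:,2]),len(H))
```

```text
23.225 [481.7 346.4 217.3] [ 0.3 -0.  -0.5] 47.00629307154035
jar 44 [566.3 -75.7] [ 35.6 261.7] topz [118.2 119.4] 0.97
((480.628662109375, 349.9103088378906), (19.49960708618164, 93.1155776977539), 11.266339302062988) 65.06858231466515 364
```

View pics/k.png

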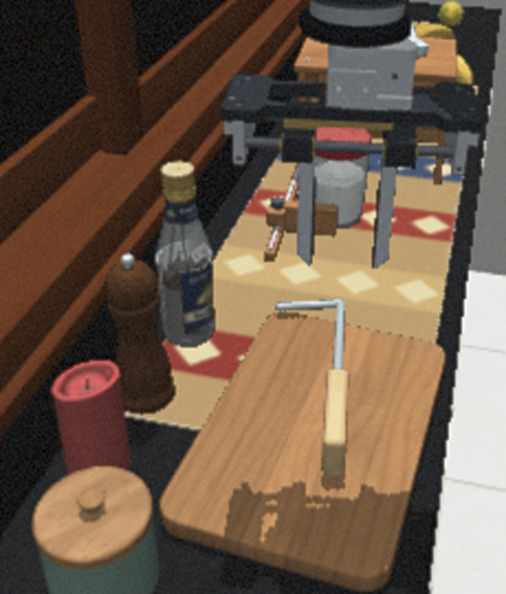

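The hook lies flat on the board (handle (335,410)), the jar stands at the stop (340,190), and the bystanders are in place. I'll hand it in.

>>> {"fn": "arm_command", "kwargs": {"plan": [[0,0,0,0,0],[0,0,0,0,0],[0,0,0,0,0]]}}

```text
clock: 23.65
eef_pos: [480.7, 345.7, 212.7]
eef_rot: [-3.141, 0.0, 1.742]
wrist_force: [0.5, 0.2, 0.2]
finger_gap: 47.2
finger_force: 0.0
```

```bash
python3 -c "
from cell import ticket
print(ticket.sign_off())"
```

```text
the job is handed in; nothing more can be done
None
```

The job is handed in at about 24 s, no verdict returned: the jar stands upright at the stop block (about 262 mm out) after a steady ~11 N pull, the hook lies flat on the board, nothing is held, and the bottle, mill and candle look undisturbed in the last picture.

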